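Set the engraver's block to its zero line and clamp it

TASK

Line the engraving block up for the next cut: pushing on the jaws lightly with a fingertip, turn its head until the index mark on the head lines up with the zero line of the scale, the long thick one. Then push the clamp lever clockwise with a fingertip until it is fully home, so that the head is clamped on the line. Grip nothing, force nothing, and leave the bottle, the jar and the saw frame where they are.

Things in the scene. Friction and masses are not known exactly. Their poses are not given: they have to be found in the camera images.
- vise: Engraver's block (ball vise), too heavy to move: a 160 mm rubber ring carrying a dark 124 mm steel ball, topped by a fixed bright collar 140 mm across, flat top 100 mm above the bench, engraved with scale lines. On it turns the head. Origin on the bench under the head's axis; z up; x towards the zero line. An ear with the clamp lever sticks out 97 mm to -y, its top 86 mm high.
- vise_head (a joint): Angle of the turning head, rad: 0 when the index mark is on the zero line; positive is counter-clockwise seen from above. Turns up to 175 degrees either way. A steady drag of about 0.22 N m holds it wherever it is left; it neither coasts nor springs back. With the clamp lever home it is braked and hardly turns.
- head_axis (a point): On the head's upright turning axis, at its flat top, 116 mm above the bench. The head is a steel disc 100 mm across. On it stand two dark jaw blocks with upright sides, together 54 mm wide (along the line from axis to index mark) by 80 mm long (square to that line), centred on the axis, tops 138 mm above the bench; a brass plate between them rises to 142 mm.
- index_mark (a point): The index mark: one dark radial line 3 mm wide on the top of the head, from the jaw's long side to the head's rim and down its side. This point lies on it, 46 mm from the axis.
- zero_line (a point): The zero line of the scale: a dark radial line 3 mm wide across the whole width of the collar's top and down its side, the only one so thick and long; the other lines, every 10 degrees, are thin and shorter (longer at every 30 degrees). This point lies on it, 60 mm from the axis.
- clamp_lever (a joint): Angle of the clamp lever, rad: 0 is loose, pointing straight away from the head's axis (the vise's -y); grows clockwise seen from above; the stop, fully home, is at 1.2. It stays where it is left. It turns against about 0.2 N m; from about halfway on it begins to brake the head and stiffens, to about 0.4 N m at the stop.
- lever_pivot (a point): On the upright pivot axis of the clamp lever, 83 mm from the head's axis, at the height of the lever arm (95 mm above the bench).
- lever_knob (a point): Centre of the ball (16 mm across) at the lever's end, 62 mm from the pivot, 97 mm above the bench. The lever is a level black round bar 10 mm thick; nothing stands below its outer part or beside it.
- flux_bottle: Bystander: white plastic bottle, 42 mm across, 72 mm high, upright; origin at the centre of its base.
- jar: Bystander: glass jar with steel lid, 62 mm across, 78 mm high, upright; origin at the centre of its base.
- saw_frame: Bystander: jeweller's saw frame lying flat, 250 mm long by 85 mm, 22 mm high, wooden handle to its -x; origin on the bench under the blade, 150 mm from the butt of the handle.
Mind the look-alikes: they are no part of the job. There is more than one size of the vise; the one meant has the size given above.

How it is judged:
By the outcome, as a careful person would: the job done as asked, in the order asked, and still so for the second after the job is handed in, with the robot touching nothing.
It also fails if it takes over 48 s, if anything falls off the work surface, if the arm or the gripper's body presses on something with over 40 N, if the wrist force passes 120 N, or if a joint passes its speed limit or range.

ROBOT

A 6-joint arm with a two-finger parallel gripper is mounted at the origin on the work surface. World frame = base frame: x ahead of the robot, y to its left, z up, the work surface at z = 0. Lengths are in m, angles in rad, forces in N, time in s.
With the tool pointing down it reaches from about 0.425 to 0.95 m from the base axis. Payload 14.7 kg.
Tool frame: the origin (TCP) lies at the very end of the fingers, on their centre line; the grasp point (between the pads) lies 19 mm behind it; z points along the fingers, y is the direction in which the jaws open and shut (so a half turn about z gives the same grasp; the last joint's range is limited). The gripper opens to 85 mm and grips with 20 to 120 N. Pads are 22 mm wide; open, the fingers measure 114 mm over their backs; the gripper's body (76 mm by 85 mm) begins 54 mm behind the grasp point. The pads swing forward as they close: fully open they stand 13 mm farther back than shut.
Start: joints at [-1.297, 0.48, 1.596, -0, 1.065, -0.047], TCP at [0.205, -0.617, 0.231] pointing down, gripper open.
Joint ranges: [-2.75, 2.75], [-0.82, 2.05], [0.23, 2.67], [-1.56, 4.7], [0.09, 2.69], [-2.92, 2.92]. Speed limits (rad/s): [1.89, 1.89, 2.39, 3.01, 3.01, 3.01].

INTERFACE

Orientations are given as a rotation vector (axis times angle).
In Python, from rig import robot, viewer, finish_job gives the robot as it stands.
- The arm moves only by the tool send_rows, never from a script. Its argument "moves" is a list of rows, each a list of 6 numbers: the shift along the tool's x, y, z in cm, then the turn, a rotation vector about the tool's x, y, z in rad. A call has 1 to 20 rows; each row is the pose to reach, as a shift and turn from the pose measured when the call began, along the tool's axes at that moment; what a row does not reach only later rows make up. A row lasts 1/12 s, in which the tool goes at most 41.7 mm and 7.16 degrees, less where a joint would pass 70% of its speed; a pose out of reach is approached as far as the arm can. A call with a gripper value outside its range is refused whole. "fingers" is the finger opening in cm, from 0 to 8.54, set as the call begins (left out, the last holds). The fingers move at their own pace and stop on an object; the grip force is fixed at half the most. Time passes only in rows, so rows that repeat a pose let the fingers close. It gives the time, the measured TCP pose, the force and the opening at its end, in the units of the state.
- robot.get_obs(): the state, without advancing time (a new reading comes with each control period).
- viewer.get_image(name): name is "scene" or "top" or "wrist"; returns the picture (480x640x3 uint8, blue, green, red); there is no depth.
- viewer.camera_model(name): a dict with "K" (3x3 intrinsics, pixels), "extrinsics" (4x4, takes a point from camera to world coordinates); the wrist camera has in their place "T_tool_cam" (4x4, takes a point from camera to tool coordinates, whose origin is the TCP and whose axes are the flange's). Camera axes: x right, y up, looking along -z (the intrinsics and any distortion apply to the point x, -y, -z); pixel columns grow to the right and rows downward; lengths in m; the calibration is good to about 2 mm. A picture is of the moment at which its call begins: read the wrist's pose just before it. camera_model takes no time and is no camera call.
- finish_job(): hands the job in, once; it reports no verdict.
The state is a dict: "time_s": time; "qpos": joint angles; "dq": joint speeds; "tau": joint torques, N m; "eef_pos": TCP position; "tcp_rot": TCP orientation; "ft_force": force on the tool from outside, world axes, zero at the start; "wrist_torque": the same for the moment, N m; "grip_width": opening from 0.0 (shut) to 1.0 (fully open).
Only numpy, scipy, OpenCV 4.12 (cv2) and the standard library are available. Lean on these libraries where they do the work, as an engineer would, in place of code of your own. Each camera call takes 0.05 s, during which the arm holds its last target. There are 200 camera calls.

## Working session

There is one attempt and no reset: what is moved stays moved. The work goes in short steps, Python scripts to look and compute and a tool call to move; the robot and the scene stay as the last step left them, time stands still between calls to the robot, and variables do not carry over. Pictures are saved under pics/ and viewed, about 8 in all and at most 12, crops included, and the job is handed in when it is done.

Besides the shell and the picture viewer there is one more tool, called after "Request:" as name(argument=value, ...), one argument or row to a line, values as JSON. send_rows: Moves the arm, as the interface text tells. Its arguments: {"type":"object","properties":{"moves":{"type":"array","items":{"type":"array","items":{"type":"number"}}},"fingers":{"type":"number"}},"required":["moves"]}

```bash
ls; mkdir -p pics
python3 - <<'E'
from rig import robot, viewer
import cv2, numpy as np
for n in ("scene","top"):
    im=viewer.get_image(n); cv2.imwrite(f"pics/{n}0.png",im)
    m=viewer.camera_model(n); print(n,m)
print(viewer.camera_model("wrist")); print(robot.get_obs())
E
```

```text
pics
scene {'K': array([[561.34076718,   0.        , 319.8687051 ],
       [  0.        , 561.34076718, 242.65676486],
       [  0.        ,   0.        ,   1.        ]]), 'extrinsics': array([[-0.87649022, -0.23891198,  0.4179545 ,  0.99820817],
       [ 0.48093891, -0.47332704,  0.73801036,  0.8340239 ],
       [ 0.02150965,  0.84786944,  0.52976859,  0.73445108],
       [ 0.        ,  0.        ,  0.        ,  1.        ]])}
top {'K': array([[473.15181219,   0.        , 316.74774372],
       [  0.        , 473.15181219, 236.40135372],
       [  0.        ,   0.        ,   1.        ]]), 'extrinsics': array([[ 0.02267923,  0.99853946, -0.04903668,  0.44956266],
       [-0.99965771,  0.02328992,  0.01191846, -0.0019723 ],
       [ 0.01304311,  0.04874959,  0.99872587,  0.95193453],
       [ 0.        ,  0.        ,  0.        ,  1.        ]])}
{'K': array([[387.54125904,   0.        , 315.5880267 ],
       [  0.        , 387.54125904, 234.71286553],
       [  0.        ,   0.        ,   1.        ]]), 'T_tool_cam': array([[ 2.25503985e-04,  9.49890416e-01,  3.12583023e-01,
         
[... 228 characters left out ...]
  0.00000000e+00,
         1.00000000e+00]])}
{'time_s': 0.1, 'qpos': array([-1.29659628e+00,  4.80750219e-01,  1.59683201e+00,  2.58342292e-06,
        1.06512355e+00, -4.66247778e-02]), 'dq': array([-0.00076456,  0.00015117, -0.00048061,  0.00118384, -0.0008427 ,
        0.00052145]), 'tau': array([ 1.68016744e-03, -9.52253437e+01, -4.31042182e+01, -2.72938433e-05,
        5.16654138e-03, -6.64151776e-05]), 'eef_pos': array([ 0.2048769 , -0.61645679,  0.23074096]), 'tcp_rot': array([-3.10016763e+00, -5.01613320e-01,  1.94932624e-04]), 'ft_force': array([-0.28522767, -0.02693479,  0.11809957]), 'wrist_torque': array([ 0.00932813, -0.00194603,  0.03573716]), 'grip_width': 0.9940170476146502}
```

View pics/top0.png

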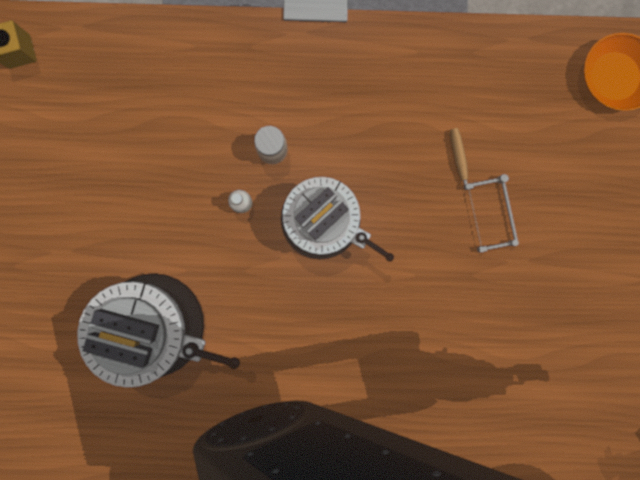

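View pics/scene0.png

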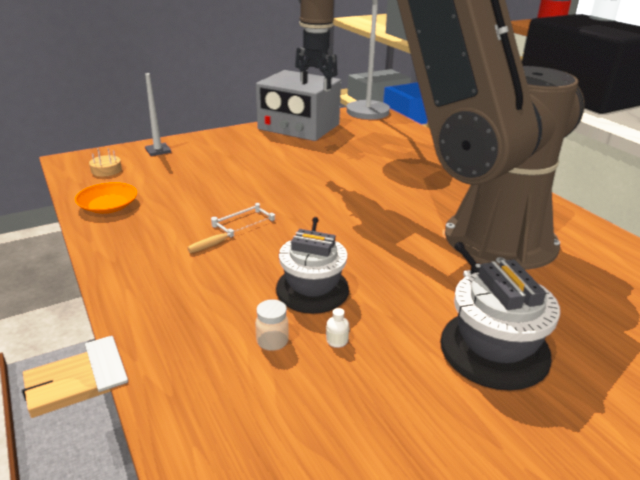

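The top view shows two vises. The middle one's collar at about (321,217) is roughly 78 px wide, which makes it 0.14 m and the one meant. The one at (132,333) is larger. I'll enlarge the middle one.

```bash
cat > h.py <<'E'
import numpy as np, cv2
from rig import robot, viewer
from scipy.spatial.transform import Rotation as R
def cam(name,obs=None):
    m=viewer.camera_model(name)
    if name=="wrist":
        T=np.eye(4);T[:3,:3]=R.from_rotvec(obs["tcp_rot"]).as_matrix();T[:3,3]=obs["eef_pos"]
        return m["K"],T@m["T_tool_cam"]
    return m["K"],m["extrinsics"]
def ray(KE,uv,z):
    K,E=KE; d=np.linalg.inv(K)@[uv[0],uv[1],1]; d=E[:3,:3]@(d*[1,-1,-1]); c=E[:3,3]
    return c+d*(z-c[2])/d[2]
def proj(KE,p):
    K,E=KE; q=(np.linalg.inv(E)@np.append(p,1))[:3]*[1,-1,-1]; q=K@q; return q[:2]/q[2]
E
python3 - <<'E'
from h import *
im=cv2.imread("pics/top0.png")
c=cv2.resize(im[165:275,270:410],None,fx=5.5,fy=5.5,interpolation=cv2.INTER_CUBIC)
cv2.imwrite("pics/crop1.png",c)
KE=cam("top")
for n,uv,z in [("collar",(321,217),.1),("knob",(390,257.5),.097),("piv",(361,238),.095),("bottle",(239,201),.07),("jar",(270,140),.078)]: print(n,ray(KE,uv,z).round(4))
E
```

```text
collar [ 0.5267 -0.019   0.1   ]
knob [ 0.4564 -0.1455  0.097 ]
piv [ 0.4906 -0.0926  0.095 ]
bottle [0.5557 0.1343 0.07  ]
jar [0.6704 0.0789 0.078 ]
```

View pics/crop1.png

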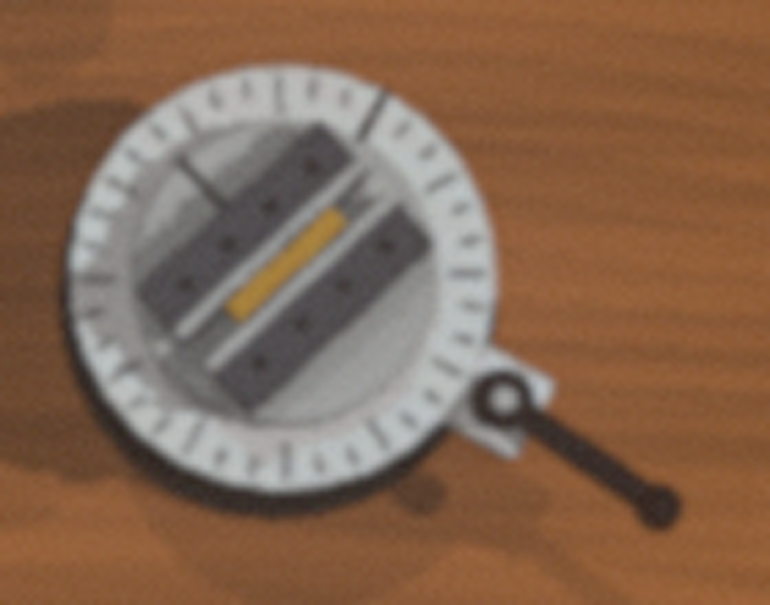

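The crop shows the index mark running from (182,158) to (222,207) and the zero line from (384,92) to (360,138). The collar centre is about (284,279). The lever is at its loose end, with the pivot at (503,398) and the knob at (660,506). So the head has to go clockwise.

```bash
cat >> h.py <<'E'
def pix(c): return (np.array(c)+.5)/5.5-.5+[270,165]
def tool(p,yaw,obs=None):
    """cm shift and rz of the move to world p with tool x at yaw (deg), tool down"""
    o=obs or robot.get_obs(); r=R.from_rotvec(o["tcp_rot"])
    t=R.from_matrix(np.c_[[np.cos(np.radians(yaw)),np.sin(np.radians(yaw)),0],[np.sin(np.radians(yaw)),-np.cos(np.radians(yaw)),0],[0,0,-1]])
    return np.r_[r.inv().apply(np.array(p)-o["eef_pos"])*100,(r.inv()*t).as_rotvec()].round(3)
E
python3 - <<'E'
from h import *
KE=cam("top")
P=lambda c,z:ray(KE,pix(c),z)[:2]
a=lambda v:np.degrees(np.arctan2(v[1],v[0])).round(1)
C=P((284,279),.1); k=P((660,506),.097); p=P((503,398),.095)
m1,m2=P((182,158),.116),P((222,207),.116); z1,z2=P((384,92),.1),P((360,138),.1)
print("C",C,"k",k,"p",p, "C-p",np.hypot(*(C-p)),"p-k",np.hypot(*(p-k)))
print("zero",a(z1-C),a(z1-z2),"piv+90",a(p-C)+90,"lever",a(k-p)+90,"mark",a(m1-C),a(m1-m2))
print("jaw center", P((284,270),.138), np.hypot(*(m1-C)))
o=robot.get_obs()
print(tool((.60,.04,.235),40,o))
E
```

```text
C [ 0.52971366 -0.01936689] k [ 0.45805397 -0.14475778] p [ 0.49250768 -0.09263102] C-p 0.08217004574354027 p-k 0.0624840603716669
zero -26.8 -26.2 piv+90 -26.900000000000006 lever -33.5 mark 42.8 40.5
jaw center [ 0.5289729  -0.01852803] 0.05027200970660244
[ 5.8198e+01 -4.9836e+01 -3.6700e-01 -1.0000e-03 -0.0000e+00 -3.7700e-01]
```

Request:
send_rows(
  moves=[
    [3,-2.5,-0.3,0,0,-0.02],
    [6,-5,-0.3,0,0,-0.04],
    [9,-8,-0.3,0,0,-0.06],
    [12,-10.5,-0.3,0,0,-0.08],
    [16,-13.5,-0.3,0,0,-0.1],
    [19,-16.5,-0.3,0,0,-0.12],
    [22,-19,-0.3,0,0,-0.14],
    [25,-21.5,-0.3,0,0,-0.16],
    [28,-24,-0.3,0,0,-0.18],
    [31,-27,-0.3,0,0,-0.2],
    [34,-29.5,-0.3,0,0,-0.22],
    [37,-32,-0.3,0,0,-0.24],
    [40,-34.5,-0.3,0,0,-0.26],
    [43,-37,-0.3,0,0,-0.28],
    [46,-39.5,-0.3,0,0,-0.3],
    [49,-42,-0.3,0,0,-0.32],
    [52,-44.5,-0.3,0,0,-0.34],
    [55,-47,-0.3,0,0,-0.36],
    [58.2,-49.8,-0.3,0,0,-0.377],
    [58.2,-49.8,-0.3,0,0,-0.377],
  ],
  fingers=0,
)

```text
time_s: 1.77
eef_pos: [0.6031, 0.0452, 0.234]
tcp_rot: [-2.948, -1.08, -0.004]
ft_force: [-1.9, -0.9, -0.3]
grip_width: -0.002
```

Run:
```python
from h import *
o=robot.get_obs(); im=viewer.get_image("wrist"); cv2.imwrite("pics/w1.png",im)
np.save("w1.npy",np.r_[o["eef_pos"],o["tcp_rot"]]); print(o["time_s"],o["eef_pos"],o["qpos"],o["grip_width"],o["ft_force"])
KE=cam("wrist",o)
for p in [(.5293,-.019,.1),(.5293,-.019,.116),(.4925,-.0926,.095)]: print(proj(KE,p))
```

```text
1.7667 [0.60308476 0.04523994 0.23402613] [0.02316069 0.41341227 1.70245681 0.00302693 1.02422798 0.89026685] -0.0021205569757588726 [-1.93402389 -0.92741923 -0.26154046]
[317.58228548 335.78164652]
[317.65173621 347.15451071]
[353.57661094 406.100242  ]
```

View pics/w1.png

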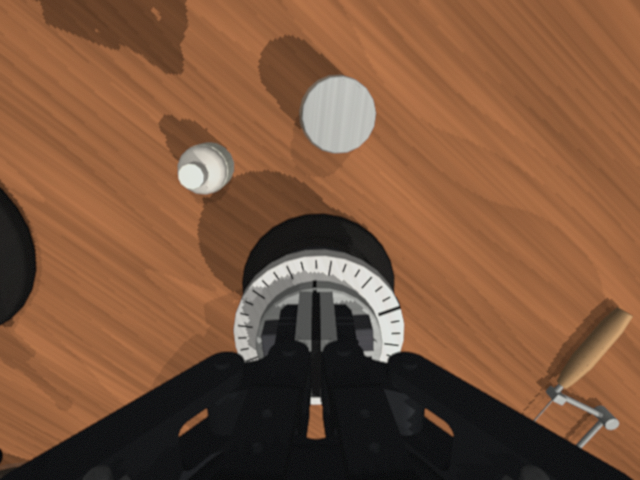

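The wrist view shows the index mark near (315,283), the zero line near (390,312), the bottle at (205,168) and the jar at (338,115). The closed fingertips sit around (318,300). Next I'll go down beside the jaw's long face, near its clockwise end.

```bash
cat >> h.py <<'E'
C=np.array([.5293,-.019])
def arc(phi,hx,hy): 
    c,s=np.cos(np.radians(phi)),np.sin(np.radians(phi)); return C+[c*hx-s*hy,s*hx+c*hy]
E
python3 - <<'E'
from h import *
for z in (.2,.124): print(tool([*arc(41,.047,-.030),z],41))
E
```

```text
[-4.767e+00  3.008e+00  3.367e+00 -1.000e-03 -1.000e-03 -1.400e-02]
[-4.7730e+00  3.0180e+00  1.0967e+01 -1.0000e-03 -1.0000e-03 -1.4000e-02]
```

Request:
send_rows(
  moves=[
    [-1.5,1,0.5,0,0,-0.014],
    [-3,2,1,0,0,-0.014],
    [-4.7,3,2,0,0,-0.014],
    [-4.7,3,3.4,0,0,-0.014],
    [-4.7,3,5,0,0,-0.014],
    [-4.7,3,6.5,0,0,-0.014],
    [-4.7,3,8,0,0,-0.014],
    [-4.7,3,9,0,0,-0.014],
    [-4.7,3,10,0,0,-0.014],
    [-4.7,3,10.5,0,0,-0.014],
    [-4.7,3,10.9,0,0,-0.014],
    [-4.7,3,10.9,0,0,-0.014],
    [-4.7,3,10.9,0,0,-0.014],
  ],
)

```text
time_s: 2.9
eef_pos: [0.5851, -0.0102, 0.125]
tcp_rot: [-2.941, -1.1, -0.001]
ft_force: [0.2, 0.1, -0.1]
grip_width: -0.001
```

Run:
```python
from h import *
o=robot.get_obs(); im=viewer.get_image("wrist"); cv2.imwrite("pics/w2.png",im)
print(o["eef_pos"],o["ft_force"])
for ph in range(41,-16,-3): print(ph,tool([*arc(ph,.037,-.030),.124],ph,o))
```

```text
[ 0.5850796  -0.01020817  0.12495323] [ 0.16896276  0.08984738 -0.13574105]
41 [-1.087e+00  4.000e-03  9.400e-02 -1.000e-03 -1.000e-03  0.000e+00]
38 [-1.249e+00  1.930e-01  9.400e-02 -1.000e-03 -1.000e-03  5.300e-02]
35 [-1.421e+00  3.740e-01  9.300e-02 -1.000e-03 -1.000e-03  1.050e-01]
32 [-1.602e+00  5.460e-01  9.300e-02 -1.000e-03 -1.000e-03  1.570e-01]
29 [-1.791e+00  7.080e-01  9.300e-02 -1.000e-03 -1.000e-03  2.100e-01]
26 [-1.989e+00  8.590e-01  9.200e-02 -1.000e-03 -1.000e-03  2.620e-01]
23 [-2.195e+00  1.000e+00  9.200e-02 -1.000e-03 -1.000e-03  3.140e-01]
20 [-2.408e+00  1.130e+00  9.200e-02 -1.000e-03 -1.000e-03  3.670e-01]
17 [-2.627e+00  1.249e+00  9.100e-02 -1.000e-03 -1.000e-03  4.190e-01]
14 [-2.852e+00  1.356e+00  9.100e-02 -1.000e-03 -1.000e-03  4.710e-01]
11 [-3.083e+00  1.452e+00  9.000e-02 -1.000e-03 -1.000e-03  5.240e-01]
8 [-3.318e+00  1.535e+00  9.000e-02 -1.000e-03 -1.000e-03  5.760e-01]
5 [-3.557e+00  1.605e+00  9.000e-02 -1.000e-03 -1.000e-03  6.290e-01]
2 [-3.799e+00  1.663e+00  8.900e-02 -1.000e-03 -1.000e-03  6.810e-01]
-1 [-4.045e+00  1.709e+00  8.900e-02 -1.000e-03 -1.000e-03  7.330e-01]
-4 [-4.292e+00  1.741e+00  8.900e-02 -1.000e-03 -1.000e-03  7.860e-01]
-7 [-4.541e+00  1.760e+00  8.900e-02 -1.000e-03 -1.000e-03  8.380e-01]
-10 [-4.790e+00  1.767e+00  8.800e-02 -1.000e-03 -1.000e-03  8.900e-01]
-13 [-5.039e+00  1.760e+00  8.800e-02 -1.000e-03 -1.000e-03  9.430e-01]
```

View pics/w2.png

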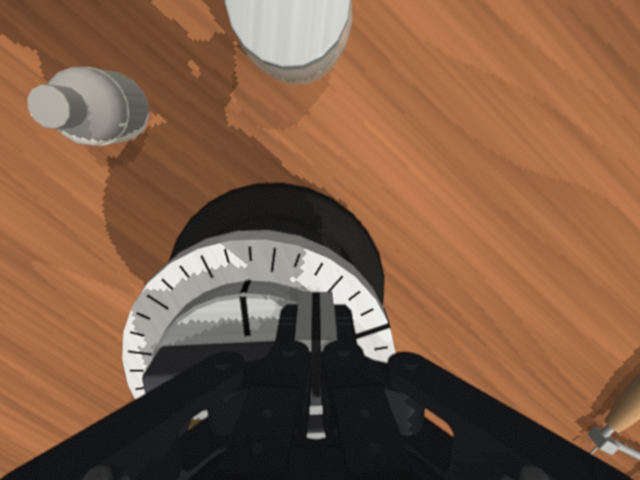

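The wrist view shows the finger beside the right end of the jaw face, with the index mark at (243,295)-(248,333) and the zero line at (365,333)-(388,325). I'll push clockwise along the arc.

Request:
send_rows(
  moves=[
    [-0.4,0,0.09,0,0,0],
    [-0.8,0,0.09,0,0,0],
    [-1.1,0,0.09,0,0,0],
    [-1.25,0.19,0.09,0,0,0.053],
    [-1.42,0.37,0.09,0,0,0.105],
    [-1.6,0.55,0.09,0,0,0.157],
    [-1.79,0.71,0.09,0,0,0.21],
    [-1.99,0.86,0.09,0,0,0.262],
    [-2.2,1.0,0.09,0,0,0.314],
    [-2.41,1.13,0.09,0,0,0.367],
    [-2.63,1.25,0.09,0,0,0.419],
    [-2.85,1.36,0.09,0,0,0.471],
    [-3.08,1.45,0.09,0,0,0.524],
    [-3.32,1.53,0.09,0,0,0.576],
    [-3.56,1.6,0.09,0,0,0.629],
    [-3.8,1.66,0.09,0,0,0.681],
    [-4.04,1.71,0.09,0,0,0.733],
    [-4.29,1.74,0.09,0,0,0.786],
    [-4.54,1.76,0.09,0,0,0.838],
    [-4.54,1.76,0.09,0,0,0.838],
  ],
)

```text
time_s: 4.62
eef_pos: [0.5638, -0.054, 0.125]
tcp_rot: [-3.134, 0.198, -0.006]
ft_force: [5.2, -2.0, -0.8]
grip_width: -0.002
```

Run:
```python
from h import *
o=robot.get_obs(); im=viewer.get_image("wrist"); cv2.imwrite("pics/w3.png",im); cv2.imwrite("pics/c3.png",cv2.resize(im[200:400,100:420],None,fx=2.5,fy=2.5,interpolation=cv2.INTER_CUBIC))
np.save("w3.npy",np.r_[o["eef_pos"],o["tcp_rot"]])
print(o["time_s"],o["eef_pos"],o["ft_force"],o["tcp_rot"])
for ph in range(-7,-29,-3): print(ph,tool([*arc(ph,.037,-.030),.124],ph,o))
```

```text
4.6167 [ 0.56383711 -0.05403495  0.1250382 ] [ 5.2349175  -1.97758674 -0.80246834] [-3.13429835  0.19773041 -0.00639488]
-7 [-0.156 -0.056  0.103 -0.001 -0.004 -0.004]
-10 [-0.317  0.134  0.102 -0.001 -0.004  0.049]
-13 [-0.488  0.316  0.101 -0.002 -0.004  0.101]
-16 [-0.668  0.488  0.101 -0.002 -0.004  0.153]
-19 [-0.857  0.651  0.1   -0.002 -0.004  0.206]
-22 [-1.055  0.803  0.099 -0.002 -0.004  0.258]
-25 [-1.26   0.945  0.098 -0.002 -0.004  0.31 ]
-28 [-1.472  1.076  0.097 -0.002 -0.004  0.363]
```

View pics/c3.png

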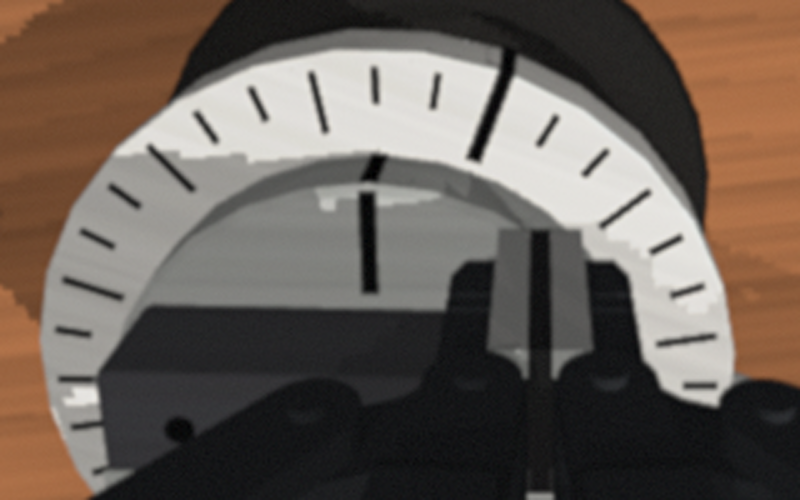

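The crop shows the mark at (367,192)-(371,292) and the zero line at (509,50)-(474,160), with about 20° still to go.

```bash
cat >> h.py <<'E'
def lines(npy,off,s,m,z):
    v=np.load(npy); KE=cam("wrist",{"eef_pos":v[:3],"tcp_rot":v[3:]})
    f=lambda c,h:ray(KE,(np.array(c)+.5)/s-.5+off,h)[:2]
    a=lambda v:np.degrees(np.arctan2(v[1],v[0])).round(1)
    M=[f(c,.116) for c in m]; Z=[f(c,.1) for c in z]
    print("mark dir",a(M[0]-M[1]),"zero dir",a(Z[0]-Z[1]),"radial:",[a(x-C) for x in M],[a(x-C) for x in Z],"r",[np.hypot(*(x-C)).round(4) for x in M+Z])
    # centre from intersection of the two lines
    d1,d2=M[0]-M[1],Z[0]-Z[1]; t=np.linalg.solve(np.c_[d1,-d2],Z[1]-M[1]); print("cross",M[1]+t[0]*d1)
E
python3 -c "
from h import *
lines('w3.npy',[100,200],2.5,[(367,192),(371,292)],[(509,50),(474,160)])"
```

```text
mark dir -8.3 zero dir -24.8 radial: [np.float64(-7.6), np.float64(-7.1)] [np.float64(-26.2), np.float64(-26.9)] r [np.float64(0.05), np.float64(0.0306), np.float64(0.075), np.float64(0.0525)]
cross [ 0.52061779 -0.01713734]
```

Request:
send_rows(
  moves=[
    [-0.16,-0.05,0.1,0,0,0],
    [-0.24,0.04,0.1,0,0,0.024],
    [-0.32,0.13,0.1,0,0,0.049],
    [-0.4,0.22,0.1,0,0,0.075],
    [-0.49,0.31,0.1,0,0,0.101],
    [-0.58,0.4,0.1,0,0,0.127],
    [-0.67,0.49,0.1,0,0,0.153],
    [-0.76,0.57,0.1,0,0,0.18],
    [-0.86,0.65,0.1,0,0,0.206],
    [-0.96,0.73,0.1,0,0,0.232],
    [-1.05,0.8,0.1,0,0,0.258],
    [-1.12,0.85,0.1,0,0,0.275],
    [-1.12,0.85,0.1,0,0,0.275],
    [-1.12,0.85,0.1,0,0,0.275],
  ],
)

```text
time_s: 5.83
eef_pos: [0.5532, -0.0617, 0.125]
tcp_rot: [-3.078, 0.622, -0.012]
ft_force: [6.3, -2.8, 2.4]
grip_width: -0.003
```

Run:
```python
from h import *
o=robot.get_obs(); im=viewer.get_image("wrist"); cv2.imwrite("pics/w4.png",im); cv2.imwrite("pics/c4.png",cv2.resize(im[200:320,180:340],None,fx=5,fy=5,interpolation=cv2.INTER_CUBIC))
np.save("w4.npy",np.r_[o["eef_pos"],o["tcp_rot"]])
print(o["time_s"],o["eef_pos"],o["ft_force"],o["tcp_rot"])
for ph in range(-23,-31,-1): print(ph,tool([*arc(ph,.037,-.030),.124],ph,o))
```

```text
5.8333 [ 0.55319857 -0.06167683  0.12499478] [ 6.33305332 -2.79565218  2.37929937] [-3.07782282  0.62185352 -0.01193538]
-23 [-0.168  0.005  0.098 -0.003 -0.007  0.003]
-24 [-0.221  0.069  0.098 -0.003 -0.007  0.02 ]
-25 [-0.275  0.132  0.097 -0.003 -0.007  0.038]
-26 [-0.331  0.194  0.097 -0.003 -0.007  0.055]
-27 [-0.387  0.255  0.096 -0.003 -0.007  0.073]
-28 [-0.444  0.316  0.095 -0.003 -0.007  0.09 ]
-29 [-0.503  0.375  0.095 -0.003 -0.007  0.107]
-30 [-0.562  0.433  0.094 -0.003 -0.007  0.125]
```

View pics/c4.png

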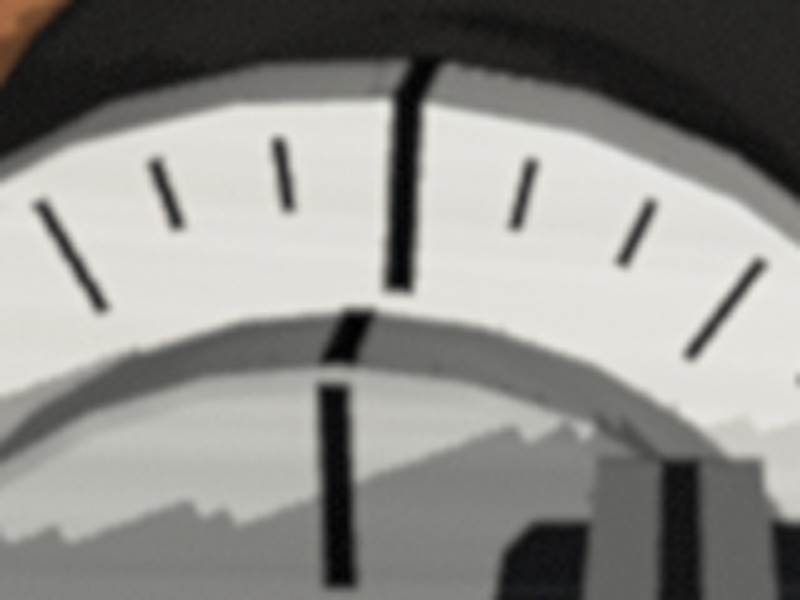

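Run:
```python
from h import *
lines('w4.npy',[180,200],5,[(333,385),(340,588)],[(408,98),(398,290)])
v=np.load('w4.npy'); KE=cam("wrist",{"eef_pos":v[:3],"tcp_rot":v[3:]})
f=lambda c,h:ray(KE,(np.array(c)+.5)/5-.5+[180,200],h)[:2]
# fit centre from tick ring: inner ends of thick/30deg lines and outer top edge
out=np.array([f(c,.1) for c in [(408,98),(235,104),(580,132),(100,140),(740,195)]],np.float32)
A=np.c_[2*out,np.ones(len(out))]; s=np.linalg.lstsq(A,(out**2).sum(1),rcond=None)[0]; print("circle",s[:2],np.sqrt(s[2]+s[0]**2+s[1]**2))
a=lambda v:np.degrees(np.arctan2(v[1],v[0])).round(2)
for n,c,h in [("foot",(358,312),.1),("zin",(398,292),.1),("zout",(408,98),.1),("mtop",(333,385),.116)]: p=f(c,h);print(n,p,a(p-C),np.hypot(*(p-C)))
print("proj aligned:")
```

```text
mark dir -24.2 zero dir -28.2 radial: [np.float64(-22.5), np.float64(-21.5)] [np.float64(-26.8), np.float64(-26.3)] r [np.float64(0.0498), np.float64(0.0301), np.float64(0.0711), np.float64(0.0524)]
cross [ 0.53358536 -0.01938628]
circle [ 0.53045795 -0.01946387] 0.0698213472736007
foot [ 0.57575479 -0.03783611] -22.07 0.05012830258393639
zin [ 0.57612    -0.04216229] -26.32 0.052236041307797416
zout [ 0.59278679 -0.05107154] -26.8 0.0711277503832793
mtop [ 0.57528476 -0.03808778] -22.54 0.049788968666137454
proj aligned:
```

About 4.2° is left.

Request:
send_rows(
  moves=[
    [-0.17,0.0,0.1,0,0,0.003],
    [-0.2,0.04,0.1,0,0,0.012],
    [-0.22,0.07,0.1,0,0,0.02],
    [-0.25,0.1,0.1,0,0,0.029],
    [-0.28,0.13,0.1,0,0,0.038],
    [-0.3,0.16,0.1,0,0,0.046],
    [-0.33,0.19,0.1,0,0,0.055],
    [-0.36,0.23,0.1,0,0,0.064],
    [-0.4,0.27,0.1,0,0,0.076],
    [-0.4,0.27,0.1,0,0,0.076],
    [-0.4,0.27,0.1,0,0,0.076],
  ],
)

```text
time_s: 6.8
eef_pos: [0.5501, -0.0632, 0.125]
tcp_rot: [-3.051, 0.738, -0.018]
ft_force: [6.0, -2.1, 2.3]
grip_width: 0.004
```

Run:
```python
from h import *
o=robot.get_obs(); im=viewer.get_image("wrist"); cv2.imwrite("pics/w5.png",im); cv2.imwrite("pics/c5.png",cv2.resize(im[200:320,180:340],None,fx=5,fy=5,interpolation=cv2.INTER_CUBIC))
np.save("w5.npy",np.r_[o["eef_pos"],o["tcp_rot"]])
print(o["time_s"],o["eef_pos"],o["ft_force"],o["tcp_rot"])
for ph in range(-26,-31,-1): print(ph,tool([*arc(ph,.037,-.030),.124],ph,o))
```

```text
6.8 [ 0.55008168 -0.06322884  0.12499849] [ 5.95226802 -2.1327274   2.2530197 ] [-3.05145911  0.73838085 -0.0180488 ]
-26 [-0.109 -0.062  0.099 -0.005 -0.011 -0.021]
-27 [-0.161  0.004  0.098 -0.005 -0.011 -0.004]
-28 [-0.213  0.068  0.097 -0.005 -0.011  0.014]
-29 [-0.267  0.131  0.096 -0.005 -0.011  0.031]
-30 [-0.322  0.194  0.096 -0.005 -0.011  0.049]
```

View pics/c5.png

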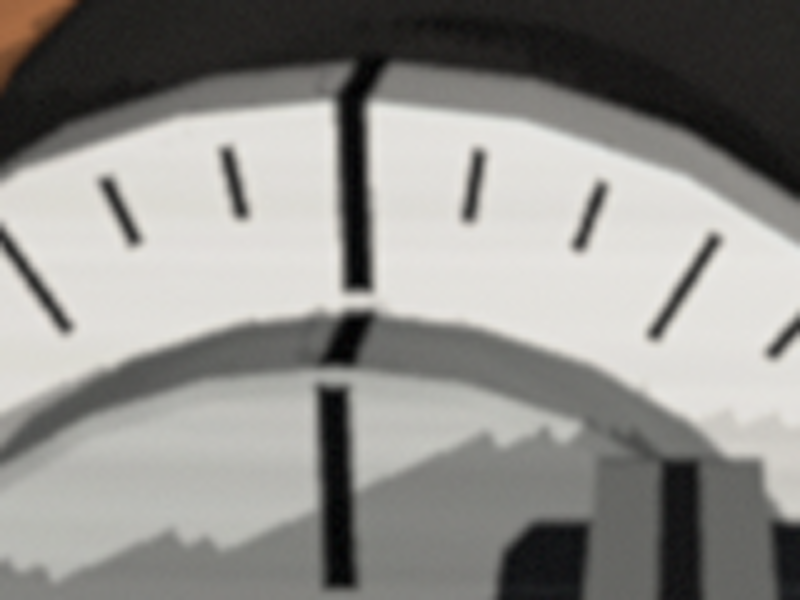

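The zero line runs (352,100)-(358,290), and the mark's foot is at (358,313) with the mark below it. Extending the zero line puts it on the foot, so they agree to within about 0.3°. I'll back straight off, lift, and plan the lever push.

Request:
send_rows(
  moves=[
    [0.2,0,0.05,0,0,0],
    [0.6,0,0.05,0,0,0],
    [1.2,0,0,0,0,0],
    [1.8,0,0,0,0,0],
    [1.8,0,-2,0,0,0],
    [1.8,0,-4.5,0,0,0],
    [1.8,0,-6,0,0,0],
    [1.8,0,-6,0,0,0],
    [1.8,0,-6,0,0,0],
  ],
)

```text
time_s: 7.6
eef_pos: [0.5661, -0.0717, 0.1858]
tcp_rot: [-3.051, 0.738, -0.02]
ft_force: [0.4, 0.4, -0.6]
grip_width: 0.007
```

```bash
cat >> h.py <<'E'
V=-26.8; P=C+.083*np.array([np.sin(np.radians(V)),-np.cos(np.radians(V))])
def lev(th,gap,r=.042):
    d=np.radians(V-90-th); L=np.array([np.cos(d),np.sin(d)]); B=-np.array([L[1],-L[0]]); return P+r*L+gap*B
E
python3 - <<'E'
from h import *
o=robot.get_obs(); im=viewer.get_image("wrist"); cv2.imwrite("pics/w6.png",im); cv2.imwrite("pics/c6.png",cv2.resize(im[150:450,160:560],None,fx=2,fy=2,interpolation=cv2.INTER_CUBIC))
np.save("w6.npy",np.r_[o["eef_pos"],o["tcp_rot"]])
print(o["time_s"],o["eef_pos"],o["ft_force"],P)
print(tool([*lev(6.7,.031),.185],V+0-6.7+90,o))
E
```

```text
7.6 [ 0.56610102 -0.07171649  0.18576966] [ 0.36853184  0.35365809 -0.59113399] [ 0.49187716 -0.09308462]
[-3.004e+00  9.809e+00 -9.000e-03  5.000e-03 -1.400e-02 -1.461e+00]
```

View pics/c6.png

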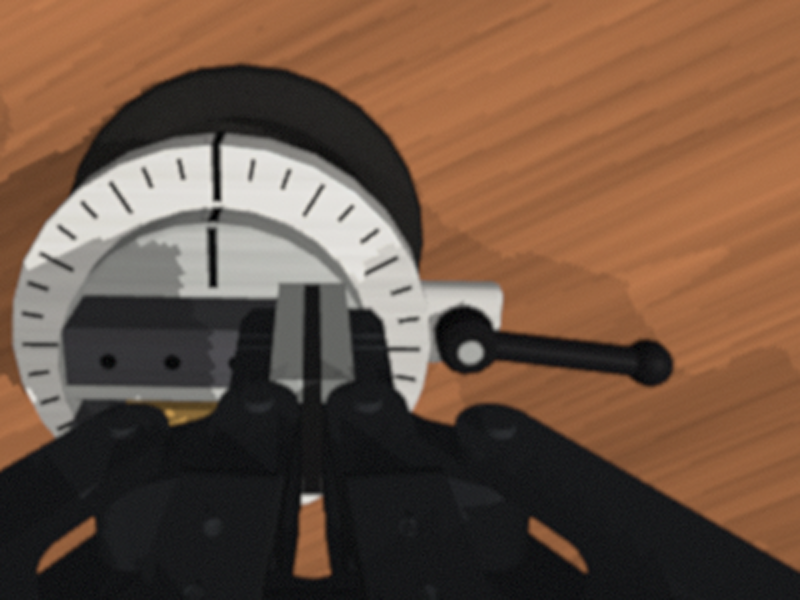

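After the release the mark (212,230)-(213,285) and the zero line (217,145)-(217,198) still join through the foot at (215,217). The lever's bar runs from (470,335) to the knob at (650,362). I'll go to its far side.

Request:
send_rows(
  moves=[
    [-0.2,0.8,0,0,0,-0.11],
    [-0.4,1.6,0,0,0,-0.22],
    [-0.6,2.4,0,0,0,-0.33],
    [-0.8,3.2,0,0,0,-0.44],
    [-1.0,4.0,0,0,0,-0.55],
    [-1.3,4.8,0,0,0,-0.66],
    [-1.6,5.6,0,0,0,-0.77],
    [-1.9,6.4,0,0,0,-0.88],
    [-2.2,7.2,0,0,0,-0.99],
    [-2.4,8.0,0,0,0,-1.1],
    [-2.6,8.8,0,0,0,-1.21],
    [-2.8,9.4,0,0,0,-1.32],
    [-3.0,9.8,0,0,0,-1.43],
    [-3.0,9.8,0,0,0,-1.46],
    [-3.0,9.8,0,0,0,-1.46],
    [-3.0,9.8,0,0,0,-1.46],
  ],
)

```text
time_s: 8.98
eef_pos: [0.4936, -0.1449, 0.1833]
tcp_rot: [2.765, 1.481, 0.014]
ft_force: [-0.2, 0.1, -0.2]
grip_width: -0.002
```

Run:
```python
from h import *
o=robot.get_obs(); v=np.load("w6.npy"); KE=cam("wrist",{"eef_pos":v[:3],"tcp_rot":v[3:]})
f=lambda c,h:ray(KE,(np.array(c)+.5)/2-.5+[160,150],h)[:2]
a=lambda v:np.degrees(np.arctan2(v[1],v[0])).round(1)
k=f((650,362),.097); print("lever dir",a(k-P)-(V-90),np.hypot(*(k-P)), "foot",a(f((215,219),.1)-C),"zero",a(f((217,145),.1)-C),a(f((217,198),.1)-C),"mark",a(f((212,230),.116)-C))
print(o["time_s"],o["eef_pos"],o["qpos"].round(2))
print(tool([*lev(6.7,.031),.085],V-6.7+90,o))
```

```text
lever dir -6.799999999999997 0.06256027951912407 foot -25.9 zero -27.6 -27.0 mark -27.3
8.9833 [ 0.49359989 -0.14493983  0.18330032] [-0.35  0.35  1.96  0.    0.82  0.24]
[-2.40e-02  9.00e-03  9.83e+00  9.00e-03 -5.00e-03 -3.00e-03]
```

Request:
send_rows(
  moves=[
    [0,0,1.5,0,0,0],
    [0,0,3,0,0,0],
    [0,0,4.5,0,0,0],
    [0,0,6,0,0,0],
    [0,0,7.5,0,0,0],
    [0,0,8.7,0,0,0],
    [0,0,9.5,0,0,0],
    [0,0,9.8,0,0,0],
    [0,0,9.8,0,0,0],
    [0,0,9.8,0,0,0],
  ],
)

```text
time_s: 9.82
eef_pos: [0.4948, -0.145, 0.0855]
tcp_rot: [2.765, 1.48, 0.014]
ft_force: [0.5, -0.2, -0.1]
grip_width: 0.003
```

Run:
```python
from h import *
o=robot.get_obs(); print(o["eef_pos"],o["ft_force"])
print(tool([*lev(6.7,.0195),.085],V-6.7+90,o))
for t in range(9,70,3): print(t,tool([*lev(t,.0195),.085],V-t+90,o))
```

```text
[ 0.49480638 -0.14497223  0.08552006] [ 0.53599563 -0.17515769 -0.14740424]
[-0.039 -1.158  0.042  0.009 -0.005 -0.003]
9 [-0.114 -1.328  0.04   0.009 -0.006  0.037]
12 [-0.202 -1.554  0.037  0.009 -0.006  0.089]
15 [-0.278 -1.784  0.035  0.008 -0.006  0.142]
18 [-0.342 -2.018  0.032  0.008 -0.006  0.194]
21 [-0.393 -2.255  0.03   0.008 -0.007  0.247]
24 [-0.433 -2.494  0.028  0.008 -0.007  0.299]
27 [-0.459 -2.735  0.026  0.008 -0.007  0.351]
30 [-0.473 -2.977  0.023  0.008 -0.007  0.404]
33 [-0.474 -3.22   0.021  0.007 -0.007  0.456]
36 [-0.463 -3.462  0.019  0.007 -0.008  0.508]
39 [-0.438 -3.703  0.017  0.007 -0.008  0.561]
42 [-0.402 -3.943  0.015  0.007 -0.008  0.613]
45 [-0.352 -4.18   0.013  0.007 -0.008  0.665]
48 [-0.291 -4.415  0.012  0.006 -0.008  0.718]
51 [-0.217 -4.646  0.01   0.006 -0.009  0.77 ]
54 [-0.131 -4.872  0.009  0.006 -0.009  0.822]
57 [-0.034 -5.094  0.007  0.006 -0.009  0.875]
60 [ 0.075 -5.311  0.006  0.006 -0.009  0.927]
63 [ 1.960e-01 -5.521e+00  5.000e-03  5.000e-03 -9.000e-03  9.800e-01]
66 [ 3.270e-01 -5.725e+00  4.000e-03  5.000e-03 -1.000e-02  1.032e+00]
69 [ 4.680e-01 -5.922e+00  3.000e-03  5.000e-03 -1.000e-02  1.084e+00]
```

Request:
send_rows(
  moves=[
    [0,-0.4,0,0,0,0],
    [0,-0.8,0,0,0,0],
    [-0.05,-1.16,0,0,0,0],
    [-0.11,-1.33,0,0,0,0.037],
    [-0.2,-1.55,0,0,0,0.089],
    [-0.28,-1.78,0,0,0,0.142],
    [-0.34,-2.02,0,0,0,0.194],
    [-0.39,-2.25,0,0,0,0.247],
    [-0.43,-2.49,0,0,0,0.299],
    [-0.46,-2.73,0,0,0,0.351],
    [-0.47,-2.98,0,0,0,0.404],
    [-0.47,-3.22,0,0,0,0.456],
    [-0.46,-3.46,0,0,0,0.508],
    [-0.44,-3.7,0,0,0,0.561],
    [-0.4,-3.94,0,0,0,0.613],
    [-0.35,-4.18,0,0,0,0.665],
    [-0.29,-4.41,0,0,0,0.718],
    [-0.22,-4.65,0,0,0,0.77],
    [-0.13,-4.87,0,0,0,0.822],
    [-0.13,-4.87,0,0,0,0.822],
  ],
)

```text
time_s: 11.48
eef_pos: [0.4534, -0.1192, 0.0856]
tcp_rot: [3.13, 0.247, 0.017]
ft_force: [-2.1, -4.8, 3.0]
grip_width: -0.002
```

Run:
```python
from h import *
o=robot.get_obs(); print(o["time_s"],o["eef_pos"],o["ft_force"],o["grip_width"])
for t in range(54,84,3): print(t,tool([*lev(t,.0195),.085],V-t+90,o))
```

```text
11.4833 [ 0.45335452 -0.11915148  0.08560379] [-2.1114338  -4.8352805   3.00703739] -0.0015673665822849684
54 [ 0.019 -0.007  0.061  0.003 -0.011 -0.003]
57 [-0.078 -0.23   0.059  0.002 -0.011  0.05 ]
60 [-0.163 -0.457  0.057  0.002 -0.011  0.102]
63 [-0.236 -0.688  0.056  0.002 -0.011  0.154]
66 [-0.297 -0.922  0.055  0.002 -0.011  0.207]
69 [-3.46e-01 -1.16e+00  5.30e-02  1.00e-03 -1.10e-02  2.59e-01]
72 [-3.82e-01 -1.40e+00  5.20e-02  1.00e-03 -1.10e-02  3.11e-01]
75 [-4.060e-01 -1.641e+00  5.100e-02  1.000e-03 -1.100e-02  3.640e-01]
78 [-0.417 -1.883  0.051  0.    -0.011  0.416]
81 [-0.415 -2.126  0.05   0.    -0.011  0.468]
```

Request:
send_rows(
  moves=[
    [-0.04,-0.12,0.03,0,0,0.025],
    [-0.08,-0.23,0.03,0,0,0.05],
    [-0.12,-0.35,0.03,0,0,0.076],
    [-0.16,-0.46,0.03,0,0,0.102],
    [-0.2,-0.57,0.03,0,0,0.128],
    [-0.24,-0.69,0.03,0,0,0.154],
    [-0.27,-0.8,0.03,0,0,0.18],
    [-0.3,-0.92,0.03,0,0,0.207],
    [-0.32,-1.04,0.03,0,0,0.233],
    [-0.35,-1.16,0.03,0,0,0.259],
    [-0.35,-1.16,0.03,0,0,0.259],
    [-0.35,-1.16,0.03,0,0,0.259],
  ],
)

```text
time_s: 12.48
eef_pos: [0.4478, -0.1084, 0.0857]
tcp_rot: [3.137, -0.159, 0.018]
ft_force: [-2.3, -6.6, 1.1]
grip_width: -0.001
```

Run:
```python
from h import *
o=robot.get_obs(); print(o["time_s"],o["eef_pos"],o["ft_force"],o["grip_width"])
for t in range(66,84,2): print(t,tool([*lev(t,.0195),.085],V-t+90,o))
```

```text
12.4833 [ 0.44775114 -0.1084474   0.08566604] [-2.32496696 -6.64181665  1.1368817 ] -0.0007521806956485199
66 [ 0.142  0.193  0.068  0.001 -0.012 -0.052]
68 [ 0.069  0.049  0.067  0.    -0.012 -0.017]
70 [ 0.001 -0.098  0.067  0.    -0.012  0.017]
72 [-0.062 -0.247  0.066  0.    -0.012  0.052]
74 [-0.12  -0.398  0.065 -0.    -0.012  0.087]
76 [-0.172 -0.551  0.064 -0.    -0.012  0.122]
78 [-0.219 -0.705  0.064 -0.001 -0.012  0.157]
80 [-0.261 -0.862  0.063 -0.001 -0.012  0.192]
82 [-2.970e-01 -1.019e+00  6.300e-02 -1.000e-03 -1.200e-02  2.270e-01]
```

No sharp rise at the stop yet, so I'll push on in small steps and watch the force.

Request:
send_rows(
  moves=[
    [0,-0.05,0.03,0,0,0.01],
    [0,-0.1,0.03,0,0,0.02],
    [-0.02,-0.15,0.03,0,0,0.03],
    [-0.04,-0.2,0.03,0,0,0.04],
    [-0.06,-0.25,0.03,0,0,0.05],
    [-0.06,-0.25,0.03,0,0,0.05],
  ],
)

```text
time_s: 12.98
eef_pos: [0.447, -0.1062, 0.0857]
tcp_rot: [3.131, -0.238, 0.019]
ft_force: [-3.2, -7.5, 0.2]
grip_width: -0.001
```

Request:
send_rows(
  moves=[
    [0,-0.1,0.03,0,0,0],
    [0,-0.15,0.03,0,0,0],
    [0,-0.2,0.03,0,0,0],
    [0,-0.25,0.03,0,0,0],
    [0,-0.25,0.03,0,0,0],
  ],
)

```text
time_s: 13.4
eef_pos: [0.4471, -0.1047, 0.0859]
tcp_rot: [3.13, -0.236, 0.02]
ft_force: [-4.7, -20.2, 0.1]
grip_width: -0.002
```

The force rose from 8 to 20 N while the tip barely moved, which means the stop. I'll back off, lift and check.

Request:
send_rows(
  moves=[
    [0,0.4,0,0,0,0],
    [0,0.9,0,0,0,0],
    [0,1.5,0,0,0,0],
    [0,2,0,0,0,0],
    [0,2,-2,0,0,0],
    [0,2,-4.5,0,0,0],
    [0,2,-7,0,0,0],
    [0,2,-9.5,0,0,0],
    [0,3,-11,0,0,0],
    [0,4.5,-12,0,0,0],
    [0,6,-12,0,0,0],
    [0,6,-12,0,0,0],
    [0,6,-12,0,0,0],
  ],
)

```text
time_s: 14.48
eef_pos: [0.4364, -0.1641, 0.206]
tcp_rot: [3.13, -0.239, 0.02]
ft_force: [-0.6, 0.2, 0.8]
grip_width: -0.0
```

Run:
```python
from h import *
o=robot.get_obs(); im=viewer.get_image("wrist"); cv2.imwrite("pics/w7.png",im)
np.save("w7.npy",np.r_[o["eef_pos"],o["tcp_rot"]]); print(o["time_s"],o["eef_pos"],o["ft_force"])
KE=cam("wrist",o); print([proj(KE,p).round() for p in ([*C,.1],[*P,.095],[*(P+.062*np.array([-.995,.096])),.097])])
```

```text
14.4833 [ 0.43635911 -0.16407888  0.20598275] [-0.59323576  0.2211294   0.81820689]
[array([ 63., 127.]), array([196., 168.]), array([208., 257.])]
```

View pics/w7.png

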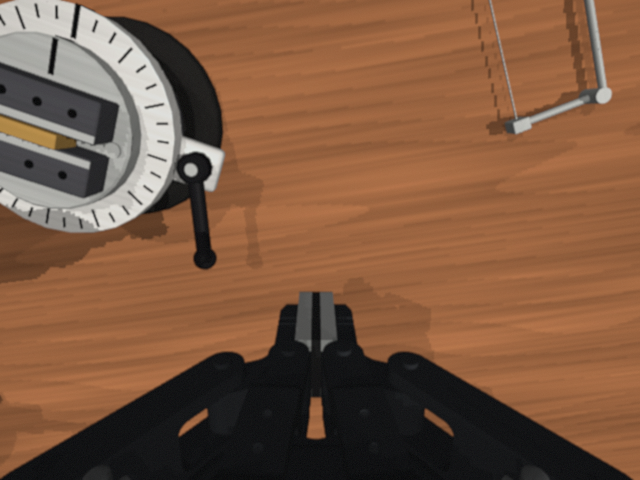

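The view is clear. The lever runs from its pivot (194,168) to the knob (205,258). The mark is at (55,38)-(51,73) and the zero line at (78,6)-(74,38). I'll check the angles in an enlarged crop.

Run:
```python
from h import *
im=cv2.imread("pics/w7.png"); cv2.imwrite("pics/c7.png",cv2.resize(im[0:96,10:138],None,fx=6,fy=6,interpolation=cv2.INTER_CUBIC))
v=np.load("w7.npy"); KE=cam("wrist",{"eef_pos":v[:3],"tcp_rot":v[3:]})
f=lambda c,h:ray(KE,c,h)[:2]
a=lambda v:np.degrees(np.arctan2(v[1],v[0])).round(1)
k,p=f((205,258),.097),f((194,168),.095); print("lever",(V-90-a(k-p)),V-90-a(k-P),np.hypot(*(k-p)),p-P,"home 68.8")
lines("w7.npy",[0,0],1,[(55,38),(51,73)],[(78,6),(74,38)])
```

```text
lever -290.3 -289.1 0.062333900656005865 [0.00012214 0.00134047] home 68.8
mark dir -26.9 zero dir -26.7 radial: [np.float64(-26.0), np.float64(-25.4)] [np.float64(-26.6), np.float64(-26.5)] r [np.float64(0.0499), np.float64(0.0313), np.float64(0.0703), np.float64(0.0529)]
cross [ 0.7473221  -0.12865826]
```

View pics/c7.png

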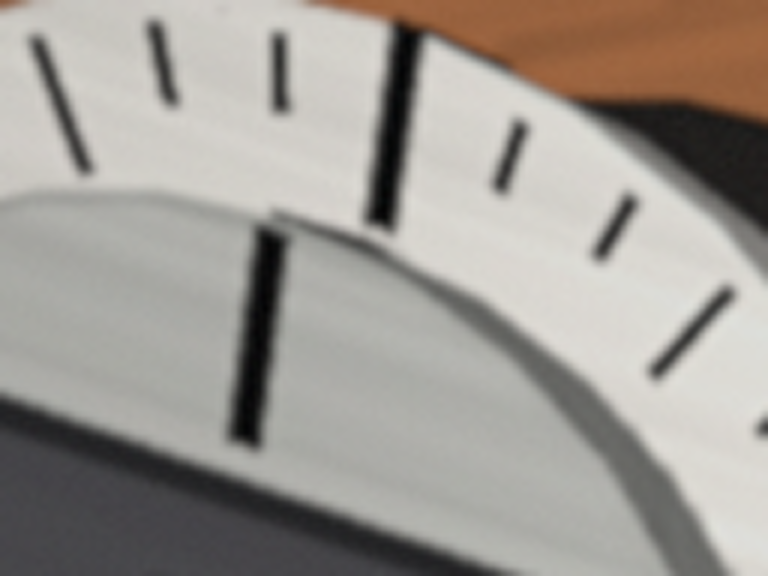

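Run:
```python
from h import *
lines("w5.npy",[180,200],5,[(332,387),(341,586)],[(352,100),(358,290)])
lines("w7.npy",[10,0],6,[(269,232),(244,442)],[(408,28),(379,225)])
```

```text
mark dir -27.9 zero dir -28.4 radial: [np.float64(-26.6), np.float64(-25.7)] [np.float64(-26.9), np.float64(-26.3)] r [np.float64(0.0498), np.float64(0.0305), np.float64(0.071), np.float64(0.0526)]
cross [ 0.60592499 -0.05826766]
mark dir -27.2 zero dir -28.1 radial: [np.float64(-25.6), np.float64(-24.7)] [np.float64(-26.3), np.float64(-25.7)] r [np.float64(0.0497), np.float64(0.031), np.float64(0.0711), np.float64(0.0532)]
cross [ 0.57682694 -0.04188122]
```

```bash
python3 -c "
from rig import finish_job
print(finish_job())"
```

```text
the job is handed in; nothing more can be done
None
```

I turned the head of the 140 mm vise about 68° clockwise onto the zero line, then pushed the clamp lever clockwise to its stop. The job is handed in at about 14.5 s of the 48 s allowed. I pushed with the closed fingertips throughout and gripped nothing.

- **Head:** Pushing on the jaw took about 7 N. In the close wrist view just before clamping, the mark's foot lay on the extended zero line.
- **After clamping:** The mark and zero line are close to parallel. My angle readings differ by 0.2–0.9° depending on the method, so up to about 1° of error can't be ruled out.
- **Clamp lever:** It measured 69.7°, against 68.8° for fully home. The force rose from 8 to 20 N as the tip stopped advancing.
- **Surroundings:** The arm was raised clear and touching nothing at the end. I never touched the bottle, the jar or the saw frame, but I did not re-measure where they stand.

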